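# Tighten the bearing retaining ring of a trolley wheel with a pin spanner

## Robot

A 6-joint arm with a two-finger parallel gripper is mounted at the origin on the work surface. World frame = base frame: x ahead of the robot, y to its left, z up, the work surface at z = 0. Lengths are in m, angles in degrees, forces in N, time in s.
With the tool pointing down it reaches from about 0.325 to 0.9 m from the base axis. Payload 3.5 kg.
Tool frame: the origin (TCP) lies midway between the tips of the shut fingers; the grasp point (between the pads) lies 19 mm behind it; z points along the fingers, y is the line along which they close (so a half turn about z gives the same grasp; the last joint's range is limited). The gripper opens to 85 mm and grips with 20 to 120 N. Pads are 22 mm wide; open, the fingers measure 114 mm over their backs; the gripper's body (76 mm by 85 mm) begins 54 mm behind the grasp point. The pads swing forward as they close: fully open they stand 13 mm farther back than shut.
Start: joints at [-5.924, 15.837, -1.513, 72.651, 0, 84.076], TCP at [0.625, -0, 0.231] pointing down, gripper open.
Joint ranges: [-178.77, 178.77], [-48.84, 107.48], [-61.69, 71.31], [-111.58, 123.2], [-90, 87.43], [-180, 180]. Speed limits (degrees/s): [147.25, 147.25, 180, 180, 180, 180].

## Interface

Orientations are given as a 3x3 rotation matrix whose columns are the frame's x, y, z axes.
In Python, from plant import telemetry, imaging, job_done gives the robot as it stands.
- The arm moves only by the shell command python3 -m handwheel 'ROWS' [FORCE]. ROWS is JSON, a list of rows, each an object of numbers: "x", "y", "z": the shift along the tool's x, y, z in mm; "wx", "wy", "wz": the turn, a rotation vector about the tool's x, y, z in degrees; "fingers": the opening, from -1 (shut) to 1 (fully open). A call has 1 to 10 rows; each row shifts and turns the commanded pose from where the row before left it, along the tool's axes as they then stand; what a row does not reach is not made up. A row lasts 1/8 s, in which the tool goes at most 62.5 mm and 10.7 degrees, less where a joint would pass 70% of its speed; a pose out of reach is approached as far as the arm can. A call with a gripper value outside its range is refused whole. The fingers move at their own pace and stop on an object; FORCE is the grip in N (left out, the last holds). Time passes only in rows, so rows that do not move let the fingers close. It gives the time, the measured TCP pose, the force, the opening and the grip force at its end, in the units of the state.
- telemetry.get_obs(): the state, without advancing time (a new reading comes with each control period).
- imaging.capture(name): name is "scene" or "side" or "wrist"; returns a dict with "pixels" (400x640x3 uint8, red, green, blue), "depth" (400x640 float32, m along the optical axis (not along the pixel's ray), 0 where there is no reading), "camera_matrix" (3x3 intrinsics, pixels), "k1" (the pictures are not rectified: a ray, as slopes to the right and down, at radius r is drawn at 1 + k1 r^2 times it, then the intrinsics apply), "extrinsics" (4x4, takes a point from camera to world coordinates). Camera axes: x right, y down, z forward; pixel columns grow to the right and rows downward; lengths in m; the calibration is good to about 2 mm. A picture is of the moment at which its call begins.
- job_done(): hands the job in; it is judged then, once.
The state is a dict: "t": time; "joint_positions": joint angles; "dq": joint speeds; "effort": joint torques, N m; "tool_pos": TCP position; "tcp_rot": TCP orientation; "ft_force": force on the tool from outside, world axes, zero at the start; "torque": the same for the moment, N m; "grip_width": opening from 0.0 (shut) to 1.0 (fully open); "grasp_force": force on a finger pad.
Only numpy, scipy, OpenCV 4.12 (cv2) and the standard library are available. Lean on these libraries where they do the work, as an engineer would, in place of code of your own. Each camera call takes 0.05 s, during which the arm holds its last target. There are 200 camera calls.

## Task

Take the T-handled pin spanner out of its wooden block and seat both its pins fully in an opposite pair of holes of the bearing retaining ring in the clamped wheel; only then turn the ring clockwise (seen from above) until it comes up firm against its seat. Do it by feel, without forcing it. Then stand the spanner back in the slot of its block, and leave everything else on the bench alone.

Things in the scene. Friction and masses are not known exactly. Their poses are not given: they have to be found in the camera images.
- spanner: T-handled face-pin spanner, dark steel, 0.27 to 0.5 kg, upright in its block. Origin: midway between its two pin tips; z up along the stem. Round-nosed pins, 5 mm thick, 8 mm long, at x = -25 and +25 mm. Crosshead 66 (x) x 16 (y) mm from z = 8 to 20, then a 12 mm stem.
- spanner_grip (a point): Middle of the spanner's handle bar, 93 mm above its pin tips; axes of the spanner. The bar is 100 (x) x 14 (y) x 18 (z) mm: grip it from above across the 14 mm.
- block: Wooden tool block screwed to the bench, 120 (x) x 64 (y) x 38 mm high, with hex keys at its ends up to 66 mm high. Origin: centre of its underside. The slot in its top, 72 (x) x 21 (y) mm, takes the spanner's crosshead lengthwise, either way round (3 mm play at the ends, 2.5 mm at each side).
- nest (a point): Where the spanner's origin lies when it stands in the slot (crosshead resting on a ledge): centre of the block, 13 mm above the bench; axes of the block.
- stand: Wheel stand screwed to the bench: base plate 250 (x) x 130 (y) mm, blue clamp jaws at its x ends (60 mm high), and between them, lying flat, a wheel of 160 mm diameter (tyre top 90 mm high, bright hub of 90 mm diameter, 97 mm high). Origin: centre of the plate's underside, below the wheel's axis. How the wheel and ring holes are turned is not related to its axes.
- ring_face (a point): Centre of the retaining ring's upper face, on the wheel's axis, 100 mm above the bench; axes of the stand, not of the ring. Steel ring, 66 mm outside, 36 mm inside; six holes 7 mm wide, 10 mm deep, every 60 degrees on a 50 mm circle. Where they stand is not measured: look, or feel with the pins under a push of 5 to 10 N. Pins fully in: tips 8 mm below the face, crosshead on it.
- ring (a joint): How far the ring is screwed in, rad, growing clockwise seen from above: 0.15 to 0.6 at the start; home at 1.1, where it stops hard. About 0.2 N m turns it anywhere on the way; 0.4 N m at the stop is tight, and 1 N m would be forcing it. It stays where it is left. The value does not tell where the holes stand.
- bearing: Loose ball bearing, 62 mm diameter, 16 mm high: bystander.
- wrench: Open-ended wrench, 150 mm, lying: bystander.
- mallet: Mallet with wooden handle, 280 mm, lying: bystander.
- grease_tin: Tin, 76 mm diameter, 90 mm high: bystander.
- tape_roll: Roll of brown tape, 100 mm diameter, 48 mm high: bystander.
- carton: Small carton, 90 x 130 x 60 mm: bystander.
- spare_wheel: Small spare wheel lying flat, 125 mm diameter, 39 mm high: bystander.
There are look-alikes about, which are no part of the job. What is meant by the spanner is not green or pink, and is the smaller of those in its own colour.

How it is judged (in metres and radians):
On the way, in this order (a step that is already met when the one before it is completed fails the run):
1. both pins are seated in ring holes (tips at least 6 mm below the ring's face, spanner upright within 0.06 rad and within 3 mm of the ring's axis) while the ring still has at least 0.3 rad to go (z of spanner in the frame of ring_face below -0.006 m and horizontal distance between spanner and ring_face below 0.003 m and angle between spanner's own z axis and vertical below 0.06 rad and value of joint ring below 0.8 rad), for 0.2 s.
2. the ring is home (1.05 rad or more) with the pins still in its holes (4 mm or deeper) (value of joint ring above 1.05 rad and z of spanner in the frame of ring_face below -0.004 m and horizontal distance between spanner and ring_face below 0.004 m), for 0.1 s.
At the end, for the whole second after the job is handed in: The ring is home (joint at 1.05 rad or more) and the spanner stands at rest, upright within 0.1 rad, down in the slot of its block (origin within 6 mm of the nest sideways and less than 3 mm above it) (value of joint ring above 1.05 rad and horizontal distance between spanner and nest below 0.006 m and z of spanner in the frame of nest below 0.003 m and angle between spanner's own z axis and vertical below 0.1 rad and linear speed of spanner below 0.02 m/s); the robot touches nothing.
It fails at once if the spanner bears on the ring or wheel with more than 60 N in all (forcing) (contact force between spanner and stand above 60 N).
It fails at once if the fingers touch the wheel, the ring or the stand with more than 3 N (contact force between the arm and stand above 3 N).
It fails at once if a bystander is moved by more than 20 mm (distance of any of bearing, wrench, mallet, grease_tin, tape_roll, carton, spare_wheel from where it was at the start of the episode above 0.02 m).
It also fails if it takes over 72 s, if anything falls off the work surface, if the arm or the gripper's body presses on something with over 40 N, if the wrist force passes 120 N, or if a joint passes its speed limit or range.

## Working session

There is one attempt and no reset: what is moved stays moved. The work goes in short steps, Python scripts to look and compute and a shell command to move; the robot and the scene stay as the last step left them, time stands still between calls to the robot, and variables do not carry over. Pictures are saved under pics/ and viewed, at most 10 in all, crops included, and the job is handed in when it is done.

```bash
ls; mkdir -p pics; cat > h.py <<'E'
import numpy as np, cv2
from plant import telemetry, imaging
def cap(n,save=True):
    c=imaging.capture(n)
    np.savez('%s.npz'%n,**{k:np.array(v) for k,v in c.items()})
    return c
def load(n): return dict(np.load('%s.npz'%n))
def world(c,u,v,z=None):
    """pixels -> world; by depth, or by plane height z"""
    K=np.array(c['camera_matrix']);k1=float(c['k1']);E=np.array(c['extrinsics'])
    u=np.atleast_1d(np.array(u,float));v=np.atleast_1d(np.array(v,float))
    d=np.stack([(u-K[0,2])/K[0,0],(v-K[1,2])/K[1,1]],-1);s=d.copy()
    for _ in range(30): s=d/(1+k1*(s**2).sum(-1,keepdims=True))
    r=np.c_[s,np.ones(len(s))]
    R,t=E[:3,:3],E[:3,3]
    if z is None:
        D=c['depth'][v.round().astype(int),u.round().astype(int)][:,None]
    else:
        D=((z-t[2])/(r@R.T)[:,2])[:,None]
    return (r*D)@R.T+t
def pix(c,P):
    K=np.array(c['camera_matrix']);k1=float(c['k1']);E=np.array(c['extrinsics'])
    p=(np.atleast_2d(P)-E[:3,3])@E[:3,:3];s=p[:,:2]/p[:,2:]
    s=s*(1+k1*(s**2).sum(-1,keepdims=True))
    return s*[K[0,0],K[1,1]]+[K[0,2],K[1,2]]
E
python3 - <<'E'
from h import *
ims=[]
for n in('scene','side'):
    c=cap(n);cv2.imwrite(f'pics/{n}0.png',c['pixels'][:,:,::-1]);print(n,c['extrinsics'],c['camera_matrix'],c['k1'])
    ims.append(c['pixels'][:,:,::-1])
print(telemetry.get_obs())
E
```

```text
pics
scene [[ 0.73709521  0.46623291 -0.4892009   1.21316027]
 [ 0.67566488 -0.49456711  0.5466995  -0.71121815]
 [ 0.01294663 -0.73350545 -0.67956025  0.98267577]
 [ 0.          0.          0.          1.        ]] [[484.61809417   0.         318.34607452]
 [  0.         484.61809417 199.87629854]
 [  0.           0.           1.        ]] -0.061870914147152546
side [[-0.888259   -0.28065808  0.36363029  0.0097726 ]
 [-0.45908206  0.51574043 -0.72336399  1.06378974]
 [ 0.01547911 -0.80947072 -0.58695617  0.93658936]
 [ 0.          0.          0.          1.        ]] [[418.16234555   0.         327.55803153]
 [  0.         418.16234555 202.7787109 ]
 [  0.           0.           1.        ]] -0.045143246380807765
{'t': 0.1, 'joint_positions': array([-5.92616046e+00,  1.58752278e+01, -1.58836408e+00,  7.26504129e+01,
       -6.40370101e-04,  8.40747117e+01]), 'dq': array([-0.05764897, -0.07488907,  0.20099356, -0.05816826,  0.01655453,
       -0.00986882]), 'effort': array([ 8.02060767e-04, -4.46709216e+01,  2.96128178e+01,  8.47860065e-03,
       -4.56193129e-05,  5.66283830e-06]), 'tool_pos': array([6.24310481e-01, 3.89606793e-05, 2.30270447e-01]), 'tcp_rot': array([[ 1.54028727e-05,  9.99998039e-01, -1.98027746e-03],
       [ 9.99999981e-01, -1.50180962e-05,  1.94319017e-04],
       [ 1.94288896e-04, -1.98028042e-03, -9.99998020e-01]]), 'ft_force': array([ 0.54042736, -0.27636558,  0.44610075]), 'torque': array([-0.05240517, -0.02063638, -0.00860886]), 'grasp_force': 0.0, 'grip_width': 0.9993621715422062}
```

View pics/scene0.png

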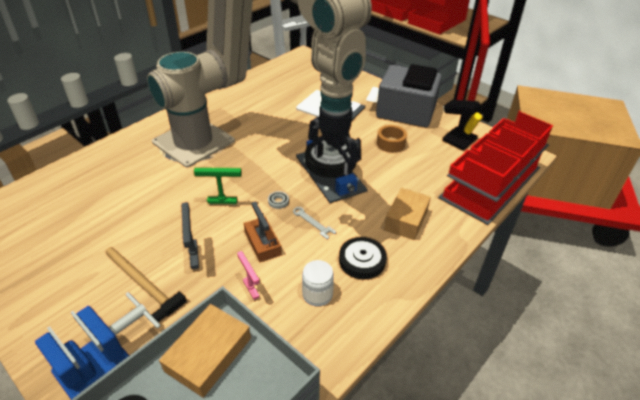

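View pics/side0.png

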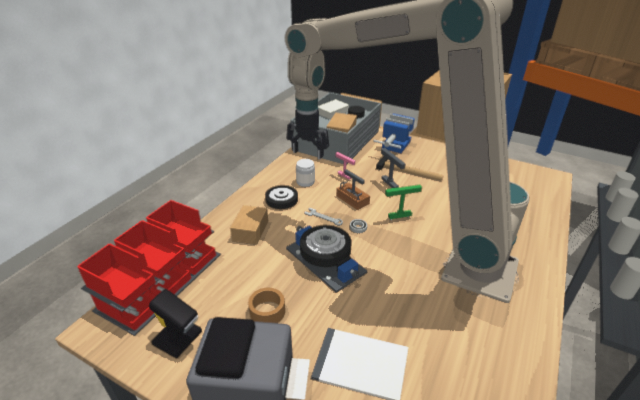

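Candidates in the scene view: a green T (217,185), a larger dark T standing free (190,235), a pink T (248,275), and a dark T in the wooden block (262,235). I choose the last one: dark, smaller than the other dark one, and in the block. I'll check it in a close crop and read the stand at the same time.

```bash
python3 - <<'E'
from h import *
a=load('scene');b=load('side')
A=a['pixels'][190:270,180:300,::-1];B=b['pixels'][150:210,330:430,::-1];C=b['pixels'][215:290,280:380,::-1]
f=lambda I,w,h:cv2.resize(np.ascontiguousarray(I),(w,h),interpolation=cv2.INTER_CUBIC)
out=np.zeros((600,800,3),np.uint8)
out[:300,:450]=f(A,450,300);out[300:,:400]=f(C,400,300);out[300:540,400:]=f(B,400,240)
cv2.imwrite('pics/crop1.png',out)
# height map of blobs: dark points etc
for n,c in(('scene',a),('side',b)):
    v,u=np.mgrid[0:400,0:640];P=world(c,u.ravel(),v.ravel());z=P[:,2]
    m=(abs(z-.038)<.004)&(P[:,0]>.3)&(P[:,0]<.9)&(abs(P[:,1])<.4)
    px=c['pixels'].reshape(-1,3).astype(int)
    w=m&(px[:,0]>px[:,2]+30)
    print(n,'top038 brown',w.sum(),P[w].mean(0) if w.any() else'')
    h=(abs(z-.0985)<.004)&(P[:,0]>.3)&(P[:,0]<.9)&(abs(P[:,1])<.4)
    print('z.0985',h.sum(),np.median(P[h],0),P[h].min(0),P[h].max(0))
for n,c,pts in(('scene',a,[(217,173),(190,210),(248,262),(258,213),(262,240)]),('side',b,[(352,178),(404,189),(392,155),(345,158),(325,243)])):
    print(n,world(c,*zip(*pts)).round(3).tolist())
E
```

```text
scene top038 brown 750 [ 0.60623202 -0.0468871   0.03853623]
z.0985 809 [ 0.74729565 -0.14886122  0.1004109 ] [ 0.30909734 -0.3999905   0.09451598] [0.89996802 0.39924673 0.10249539]
side top038 brown 361 [ 0.59806054 -0.02019923  0.03794082]
z.0985 803 [0.48648381 0.21215072 0.09976074] [ 0.3088817  -0.39858475  0.09453067] [0.89982991 0.39995768 0.10248842]
scene [[0.322, -0.136, 0.129], [0.264, -0.21, 0.001], [0.606, -0.276, 0.105], [0.514, -0.159, 0.121], [0.529, -0.167, 0.036]]
side [[0.519, -0.148, 0.102], [0.311, -0.116, 0.139], [0.427, -0.311, 0.144], [0.609, -0.276, 0.097], [0.44, 0.22, 0.1]]
```

View pics/crop1.png

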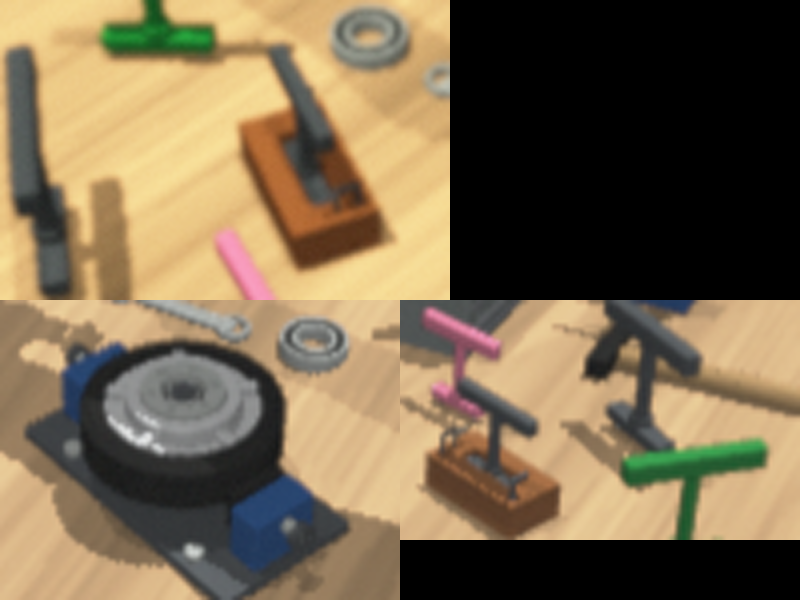

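The crop confirms the choice: in it, the small dark T stands in the brown block (bar from (280,50) to (325,140)), while the larger dark T is free-standing at (20,130). Next I'll measure the hub and the bar more closely.

```bash
python3 - <<'E'
from h import *
for n in('scene','side'):
    c=load(n);v,u=np.mgrid[0:400,0:640];P=world(c,u.ravel(),v.ravel())
    P=P[c['depth'].ravel()>0]
    def sel(ctr,r,z0,z1): return P[(np.hypot(*(P[:,:2]-ctr).T)<r)&(P[:,2]>z0)&(P[:,2]<z1)]
    bar=sel([.52,-.155],.06,.108,.122)
    if len(bar)>5:
        m=cv2.minAreaRect(bar[:,:2].astype(np.float32)*1000);print(n,'bar',len(bar),bar.mean(0).round(4),m)
    for z0,z1,r in((.092,.106,.07),(.085,.094,.11)):
        q=sel([.46,.22],r,z0,z1)
        if len(q)>5:print(n,'wheel',z0,len(q),np.median(q,0).round(4),cv2.minEnclosingCircle(q[:,:2].astype(np.float32)*1000))
    q=sel([.46,.22],.16,.052,.064)
    if len(q)>5: print('jaws',q.min(0),q.max(0),cv2.minAreaRect(q[:,:2].astype(np.float32)*1000))
E
```

```text
scene bar 176 [ 0.5178 -0.1563  0.116 ] ((513.9288330078125, -153.93994140625), (13.800630569458008, 101.20938873291016), 67.5807113647461)
scene wheel 0.092 230 [0.4645 0.1802 0.0997] ((452.2660217285156, 191.9764404296875), 46.28411102294922)
scene wheel 0.085 387 [0.4644 0.1474 0.09  ] ((452.7275695800781, 188.8711395263672), 78.53601837158203)
jaws [0.33237684 0.11312603 0.05205089] [0.58248923 0.23705155 0.06398745] ((457.95672607421875, 172.9392852783203), (244.9510955810547, 119.64864349365234), 3.9951014518737793)
side bar 83 [ 0.5127 -0.1495  0.1143] ((514.408447265625, -153.1676483154297), (19.61239242553711, 97.65323638916016), 66.20673370361328)
side wheel 0.092 489 [0.45   0.2005 0.0987] ((459.52288818359375, 217.1656494140625), 66.96466064453125)
side wheel 0.085 724 [0.4421 0.2132 0.0892] ((450.9960021972656, 195.67137145996094), 81.59992980957031)
jaws [0.32125946 0.12242513 0.05230652] [0.58483572 0.27601553 0.06396625] ((459.194580078125, 213.62838745117188), (121.7887954711914, 281.2976379394531), 73.20465087890625)
```

```bash
python3 -m handwheel '[{"x":32,"y":-29,"z":-12},{"x":32,"y":-29,"z":-12},{"x":32,"y":-29,"z":-12},{"x":32,"y":-29,"z":-12},{"x":32,"y":-29,"z":-12},{"x":33,"y":-28,"z":-10},{}]'; python3 - <<'E'
from h import *
c=cap('wrist');print(c['extrinsics'].round(3),c['camera_matrix'][0])
I=np.ascontiguousarray(c['pixels'][:,:,::-1])
cv2.imwrite('pics/wrist1.png',I)
print(pix(c,[[.451,.193,.1]]))
E
```

```text
[[ 1.     0.001 -0.002  0.625]
 [ 0.    -0.946 -0.323  0.083]
 [-0.002  0.323 -0.946  0.373]
 [ 0.     0.     0.     1.   ]] [283.13305173   0.         320.81817148]
[[102.67744537 -41.32932968]]validation failed for argument at $[0]...
```

View pics/wrist1.png

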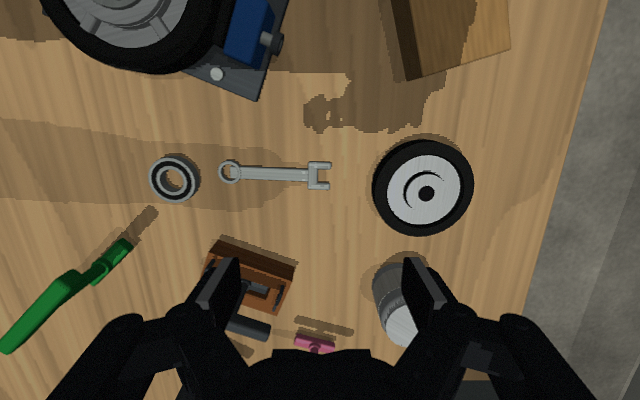

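The picture shows the block at (250,275), the wheel at top left and the tape-free middle of the bench; the fingers are at the bottom. The move was refused, so I'll repeat it with all keys written out.

```bash
python3 -m handwheel '[{"x":32,"y":-29,"z":-12,"wx":0,"wy":0,"wz":0,"fingers":1},{"x":32,"y":-29,"z":-12,"wx":0,"wy":0,"wz":0,"fingers":1},{"x":32,"y":-29,"z":-12,"wx":0,"wy":0,"wz":0,"fingers":1},{"x":32,"y":-29,"z":-12,"wx":0,"wy":0,"wz":0,"fingers":1},{"x":32,"y":-29,"z":-12,"wx":0,"wy":0,"wz":0,"fingers":1},{"x":33,"y":-28,"z":-10,"wx":0,"wy":0,"wz":0,"fingers":1},{"x":0,"y":0,"z":0,"wx":0,"wy":0,"wz":0,"fingers":1}]'; python3 - <<'E'
from h import *
c=cap('wrist')
I=np.ascontiguousarray(c['pixels'][:,:,::-1])
p=pix(c,[[.451,.193,.1]])[0];print(p)
v,u=np.mgrid[0:400,0:640];P=world(c,u.ravel(),v.ravel())
for z0,z1,r in((.096,.104,.055),(.086,.093,.095)):
    q=P[(np.hypot(P[:,0]-.451,P[:,1]-.193)<r)&(P[:,2]>z0)&(P[:,2]<z1)]
    print(len(q),q.mean(0),cv2.minEnclosingCircle(q[:,:2].astype(np.float32)*1000))
x,y=p.round().astype(int);x0=max(0,x-60);y0=max(0,y-45)
cv2.imwrite('pics/wrist2.png',cv2.resize(I[y0:y0+90,x0:x0+120],(800,600),interpolation=cv2.INTER_CUBIC));print(x0,y0)
E
```

```text
t: 1.02
tool_pos: [0.4506, 0.1946, 0.3022]
tcp_rot: [[-0.004, 1.0, 0.001], [1.0, 0.004, 0.001], [0.001, 0.001, -1.0]]
ft_force: [0.3, -0.5, -0.3]
grip_width: 1.001
grasp_force: 0.0
[320.75676556 176.0561766 ]
3068 [0.45316968 0.19440199 0.09845692] ((453.0303955078125, 193.0789337158203), 44.52996826171875)
4951 [0.45290041 0.19941969 0.08880728] ((453.23516845703125, 193.43255615234375), 78.73334503173828)
261 131
```

View pics/wrist2.png

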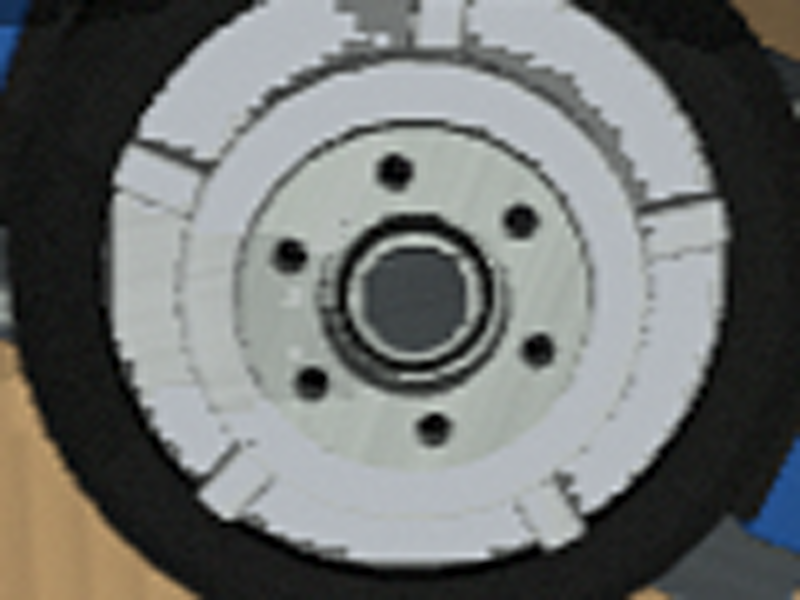

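The crop (scale 6.67, offset 261,131) shows the ring with six dark holes at about (396,171), (521,221), (538,349), (433,429), (312,382) and (290,256). I'll fit the circle and the angle to them.

```bash
python3 - <<'E'
from h import *
c=load('wrist');g=c['pixels'].astype(float).mean(2)
H=np.array([(396,171),(521,221),(538,349),(433,429),(312,382),(290,256)])/6.667+[261,131]-.43
pts=[]
for h in H:
    u0,v0=h.round().astype(int);v,u=np.mgrid[v0-4:v0+5,u0-4:u0+5]
    w=np.clip(140-g[v0-4:v0+5,u0-4:u0+5],0,None)
    pts.append(((u*w).sum()/w.sum(),(v*w).sum()/w.sum()))
pts=np.array(pts);print((pts-H).round(2).tolist())
W=world(c,pts[:,0],pts[:,1],.1)[:,:2];ctr=W.mean(0);d=W-ctr
print('ctr',ctr,'r',np.hypot(*d.T)*1000)
a=np.degrees(np.arctan2(d[:,1],d[:,0]));print(a)
print('phase mod 60',np.degrees(np.angle(np.exp(6j*np.radians(a)).mean()))/6)
E
```

```text
[[-0.2, 0.1], [-0.11, 0.0], [-0.02, 0.12], [0.12, -0.13], [0.04, -0.02], [-0.07, -0.02]]
ctr [0.45352145 0.19308554] r [24.9104881  24.86351577 24.98436269 24.87355533 24.77246693 24.94349033]
[  98.82778797   38.75781449  -21.12440002  -81.20973078 -141.3876582
  159.18399694]
phase mod 60 -21.1587066639096
```

```bash
python3 -m handwheel '[{"x":-50,"y":9,"z":0,"wx":0,"wy":0,"wz":0,"fingers":1},{"x":-50,"y":9,"z":0,"wx":0,"wy":0,"wz":0,"fingers":1},{"x":-50,"y":9,"z":0,"wx":0,"wy":0,"wz":0,"fingers":1},{"x":-50,"y":9,"z":0,"wx":0,"wy":0,"wz":0,"fingers":1},{"x":-50,"y":9,"z":0,"wx":0,"wy":0,"wz":0,"fingers":1},{"x":-50,"y":9,"z":0,"wx":0,"wy":0,"wz":0,"fingers":1},{"x":-49,"y":9,"z":0,"wx":0,"wy":0,"wz":0,"fingers":1}]' | head -3; python3 -m handwheel '[{"x":0,"y":0,"z":0,"wx":0,"wy":0,"wz":-10,"fingers":1},{"x":0,"y":0,"z":0,"wx":0,"wy":0,"wz":-10,"fingers":1},{"x":0,"y":0,"z":0,"wx":0,"wy":0,"wz":-10,"fingers":1},{"x":0,"y":0,"z":0,"wx":0,"wy":0,"wz":-10,"fingers":1},{"x":0,"y":0,"z":0,"wx":0,"wy":0,"wz":-10,"fingers":1},{"x":0,"y":0,"z":0,"wx":0,"wy":0,"wz":-10,"fingers":1},{"x":0,"y":0,"z":0,"wx":0,"wy":0,"wz":-7,"fingers":1},{"x":0,"y":0,"z":0,"wx":0,"wy":0,"wz":0,"fingers":1},{"x":0,"y":0,"z":0,"wx":0,"wy":0,"wz":0,"fingers":1}]'; python3 - <<'E'
from h import *
c=cap('wrist');o=telemetry.get_obs();print(o['joint_positions'].round(1),o['tool_pos'])
I=np.ascontiguousarray(c['pixels'][:,:,::-1])
p=pix(c,[[.514,-.154,.115]])[0];print(p)
v,u=np.mgrid[0:400,0:640];P=world(c,u.ravel(),v.ravel());px=c['pixels'].reshape(-1,3).astype(int)
r=np.hypot(P[:,0]-.514,P[:,1]+.154)
for nm,m in(('bar',(r<.07)&(abs(P[:,2]-.115)<.006)),('block',(r<.08)&(abs(P[:,2]-.038)<.005)&(px[:,0]>px[:,2]+15))):
    q=P[m];print(nm,len(q),q.mean(0).round(4),cv2.minAreaRect(q[:,:2].astype(np.float32)*1000))
x,y=p.round().astype(int);x0=max(0,x-100);y0=max(0,y-75)
cv2.imwrite('pics/wrist3.png',cv2.resize(I[y0:y0+150,x0:x0+200],(800,600),interpolation=cv2.INTER_CUBIC));print(x0,y0)
E
```

```text
t: 1.95
tool_pos: [0.5149, -0.1591, 0.3005]
tcp_rot: [[0.002, 1.0, -0.001], [1.0, -0.002, 0.0], [0.0, -0.001, -1.0]]
t: 3.08
tool_pos: [0.5149, -0.1567, 0.3008]
tcp_rot: [[-0.919, 0.393, -0.001], [0.393, 0.919, 0.0], [0.001, -0.0, -1.0]]
ft_force: [-0.5, -0.2, 0.1]
grip_width: 1.0
grasp_force: 0.0
[-23.8   5.3  -5.9  78.8  -0.   -0.7] [ 0.51488682 -0.1564713   0.30092836]
[323.12913404 176.71630543]
bar 921 [ 0.513  -0.154   0.1146] ((515.2752685546875, -155.32716369628906), (13.171635627746582, 98.06816864013672), 67.32231903076172)
block 2552 [ 0.5107 -0.1538  0.038 ] ((516.6971435546875, -155.58709716796875), (64.1673583984375, 120.90316009521484), 67.42698669433594)
223 102
```

View pics/wrist3.png

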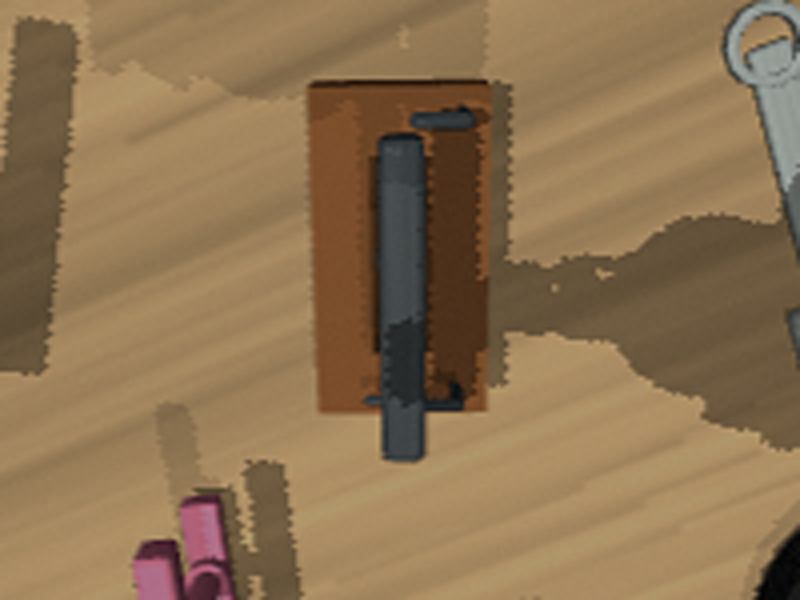

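The picture shows the bar running from (400,135) to (403,460) in the crop, over the brown block, with hex keys at its ends. The fit gives bar (0.5153,-0.1553) with long axis at -22.7°, and the block agrees. Now I'll descend and grip.

```bash
python3 -m handwheel '[{"x":0,"y":1.3,"z":45,"wx":0,"wy":0,"wz":-0.5,"fingers":1},{"x":0,"y":0,"z":50,"wx":0,"wy":0,"wz":0,"fingers":1},{"x":0,"y":0,"z":50,"wx":0,"wy":0,"wz":0,"fingers":1},{"x":0,"y":0,"z":45,"wx":0,"wy":0,"wz":0,"fingers":1},{"x":0,"y":0,"z":15,"wx":0,"wy":0,"wz":0,"fingers":1},{"x":0,"y":0,"z":8,"wx":0,"wy":0,"wz":0,"fingers":1},{"x":0,"y":0,"z":0,"wx":0,"wy":0,"wz":0,"fingers":1},{"x":0,"y":0,"z":0,"wx":0,"wy":0,"wz":0,"fingers":1}]';  python3 -m handwheel '[{"x":0,"y":0,"z":0,"wx":0,"wy":0,"wz":0,"fingers":0},{"x":0,"y":0,"z":0,"wx":0,"wy":0,"wz":0,"fingers":-1},{"x":0,"y":0,"z":0,"wx":0,"wy":0,"wz":0,"fingers":-1},{"x":0,"y":0,"z":0,"wx":0,"wy":0,"wz":0,"fingers":-1},{"x":0,"y":0,"z":0,"wx":0,"wy":0,"wz":0,"fingers":-1},{"x":0,"y":0,"z":0,"wx":0,"wy":0,"wz":0,"fingers":-1},{"x":0,"y":0,"z":0,"wx":0,"wy":0,"wz":0,"fingers":-1},{"x":0,"y":0,"z":0,"wx":0,"wy":0,"wz":0,"fingers":-1}]' 70
```

```text
t: 4.12
tool_pos: [0.517, -0.1555, 0.0901]
tcp_rot: [[-0.924, 0.383, 0.003], [0.383, 0.924, -0.001], [-0.003, -0.0, -1.0]]
ft_force: [0.4, -0.4, -0.3]
grip_width: 1.002
grasp_force: 0.0
t: 5.12
tool_pos: [0.5158, -0.1548, 0.0885]
tcp_rot: [[-0.924, 0.383, 0.001], [0.383, 0.924, 0.0], [-0.0, 0.0, -1.0]]
ft_force: [1.3, 1.9, 2.6]
grip_width: 0.148
grasp_force: 69.2
```

```bash
python3 -m handwheel '[{"x":0,"y":0,"z":-10,"wx":0,"wy":0,"wz":0,"fingers":-1},{"x":0,"y":0,"z":-20,"wx":0,"wy":0,"wz":0,"fingers":-1},{"x":0,"y":0,"z":-30,"wx":0,"wy":0,"wz":0,"fingers":-1},{"x":0,"y":0,"z":-30,"wx":0,"wy":0,"wz":0,"fingers":-1},{"x":0,"y":0,"z":-30,"wx":0,"wy":0,"wz":0,"fingers":-1},{"x":0,"y":0,"z":-20,"wx":0,"wy":0,"wz":0,"fingers":-1},{"x":0,"y":0,"z":0,"wx":0,"wy":0,"wz":0,"fingers":-1},{"x":0,"y":0,"z":0,"wx":0,"wy":0,"wz":0,"fingers":-1}]'
python3 - <<'E'
from h import *
o=telemetry.get_obs();T=np.array(o['tool_pos']);R=np.array(o['tcp_rot'])
print(T,o['torque'])
for n in('wrist','scene','side'):
    c=cap(n);v,u=np.mgrid[0:400,0:640];P=world(c,u.ravel(),v.ravel());ok=c['depth'].ravel()>0
    Q=(P-T)@R; px=c['pixels'].reshape(-1,3)
    # bar: tool z about -28..-10 ; crosshead z +54..+66 ; pins to +74
    for nm,m in(('bar',ok&(abs(Q[:,0])<.06)&(abs(Q[:,1])<.012)&(Q[:,2]>-.033)&(Q[:,2]<-.005)),('cross',ok&(abs(Q[:,0])<.045)&(abs(Q[:,1])<.02)&(Q[:,2]>.04)&(Q[:,2]<.085))):
        q=Q[m]*1000
        if len(q)>5: print(n,nm,len(q),'pct x',np.percentile(q[:,0],[0,2,50,98,100]).round(1),'y',np.percentile(q[:,1],[2,50,98]).round(1),'z',np.percentile(q[:,2],[2,50,98]).round(1))
I=[]
for n in('wrist','scene','side'):
    c=load(n);p=pix(c,[T+R@[0,0,.03]])[0].round().astype(int);h=60 if n=='wrist' else 30
    x0=min(max(0,p[0]-h*4//3),640-h*8//3);y0=min(max(0,p[1]-h),400-2*h)
    I.append(cv2.resize(np.ascontiguousarray(c['pixels'][y0:y0+2*h,x0:x0+h*8//3,::-1]),(400,300),interpolation=cv2.INTER_CUBIC))
cv2.imwrite('pics/lift.png',np.vstack([np.hstack(I[:2]),np.hstack([I[2],I[2]*0])]))
E
```

```text
t: 6.12
tool_pos: [0.5144, -0.1545, 0.2268]
tcp_rot: [[-0.924, 0.383, -0.003], [0.383, 0.924, 0.001], [0.003, -0.0, -1.0]]
ft_force: [0.7, -0.3, -3.6]
grip_width: 0.152
grasp_force: 68.5
[ 0.51437723 -0.15446338  0.22684583] [ 0.01059194  0.03899662 -0.01132903]
wrist bar 5524 pct x [-43.2 -39.   10.7  48.9  49.4] y [-10.2  -0.6  10.2] z [-30.5 -26.2 -11.9]
wrist cross 64 pct x [30.9 31.1 31.9 32.2 32.2] y [-7.8 -0.5  6.8] z [56.3 59.3 63.4]
scene bar 182 pct x [-48.7 -48.2 -16.1  22.7  31.5] y [-11.1  -0.7  10.4] z [-30.9 -26.8 -10.8]
scene cross 139 pct x [-32.9 -30.2  -7.1  32.5  37.5] y [-8.1 -2.6  8. ] z [42.6 53.7 64. ]
side bar 102 pct x [-47.5 -46.2  18.7  50.5  52.9] y [-8.4  4.8 10.9] z [-31.3 -21.7  -9.9]
side cross 86 pct x [-32.6 -27.8   4.2  34.6  36. ] y [-7.   5.1 10.4] z [42.  56.5 69.2]
```

View pics/lift.png

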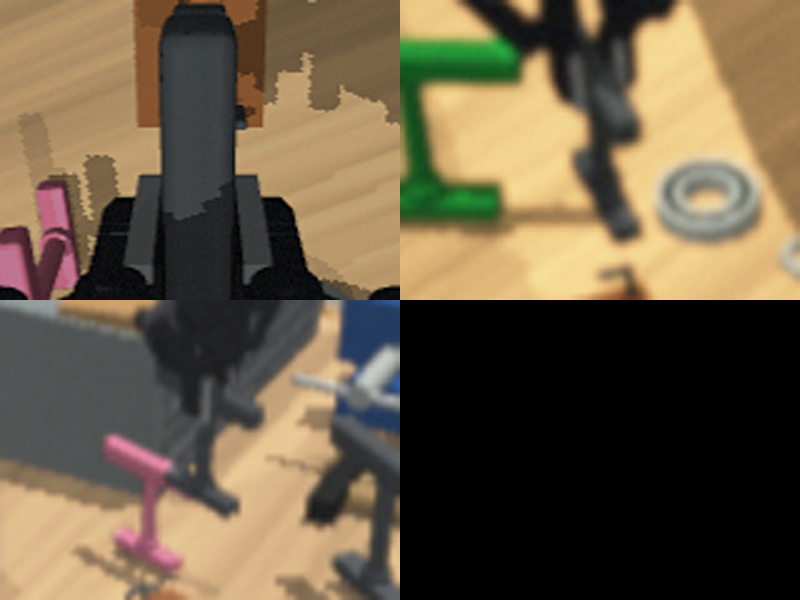

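The spanner hangs upright, gripped at the middle of the bar, about 0.9 mm off centre along the bar. I'll carry it over the wheel.

```bash
python3 -m handwheel '[{"x":15,"y":23.5,"z":0,"wx":0,"wy":0,"wz":0,"fingers":-1},{"x":20,"y":31,"z":0,"wx":0,"wy":0,"wz":0,"fingers":-1},{"x":20,"y":31,"z":0,"wx":0,"wy":0,"wz":0,"fingers":-1},{"x":20,"y":31,"z":0,"wx":0,"wy":0,"wz":0,"fingers":-1},{"x":20,"y":31,"z":0,"wx":0,"wy":0,"wz":0,"fingers":-1},{"x":20,"y":31,"z":0,"wx":0,"wy":0,"wz":0,"fingers":-1},{"x":20,"y":31,"z":0,"wx":0,"wy":0,"wz":0,"fingers":-1},{"x":20,"y":31,"z":0,"wx":0,"wy":0,"wz":0,"fingers":-1},{"x":20,"y":31,"z":0,"wx":0,"wy":0,"wz":0,"fingers":-1},{"x":15,"y":26.5,"z":0,"wx":0,"wy":0,"wz":-1.3,"fingers":-1}]' >/dev/null;  python3 -m handwheel '[{"x":0,"y":0,"z":15,"wx":0,"wy":0,"wz":0,"fingers":-1},{"x":0,"y":0,"z":10,"wx":0,"wy":0,"wz":0,"fingers":-1},{"x":0,"y":0,"z":0,"wx":0,"wy":0,"wz":0,"fingers":-1},{"x":0,"y":0,"z":0,"wx":0,"wy":0,"wz":0,"fingers":-1}]'; python3 - <<'E'
from h import *
c=cap('wrist');T=[]
for i in range(8):
    imaging.capture('side');o=telemetry.get_obs();T.append(o['tool_pos'])
T=np.array(T);print(T.mean(0),T.std(0));R=np.array(o['tcp_rot']);print(R,o['joint_positions'].round(1))
np.savez('tr',T=T.mean(0),R=R)
I=np.ascontiguousarray(c['pixels'][:,:,::-1])
p=pix(c,[[.4535,.193,.1]])[0].round().astype(int)
v,u=np.mgrid[0:400,0:640];P=world(c,u.ravel(),v.ravel());r=np.hypot(P[:,0]-.4535,P[:,1]-.193)
q=P[(r<.055)&(abs(P[:,2]-.0985)<.005)];print(len(q),cv2.minEnclosingCircle(q[:,:2].astype(np.float32)*1000))
Q=(P-T.mean(0))@R
m=(abs(Q[:,0])<.045)&(abs(Q[:,1])<.02)&(Q[:,2]>.045)&(Q[:,2]<.07);q=Q[m]*1000;print('cross',len(q),np.percentile(q[:,0],[2,50,98]).round(1),np.percentile(q[:,1],[1,50,99]).round(1))
x0=min(max(0,p[0]-80),480);y0=min(max(0,p[1]-70),280)
cv2.imwrite('pics/hover.png',cv2.resize(I[y0:y0+120,x0:x0+160],(800,600),interpolation=cv2.INTER_CUBIC));print(p,x0,y0)
E
```

```text
t: 8.02
tool_pos: [0.4541, 0.1925, 0.2032]
tcp_rot: [[-0.932, 0.363, -0.0], [0.363, 0.932, -0.0], [0.0, -0.0, -1.0]]
ft_force: [0.0, -0.3, -3.8]
grip_width: 0.151
grasp_force: 68.7
[0.45435825 0.19305349 0.20370119] [0.00016584 0.00013835 0.00012273]
[[-9.32309382e-01  3.61661597e-01  3.25034022e-04]
 [ 3.61661644e-01  9.32309415e-01  9.68613473e-05]
 [-2.68001250e-04  2.07857082e-04 -9.99999942e-01]] [ 15.5   3.5 -19.8  66.8   0.   36.7]
4790 ((453.2520751953125, 192.5986328125), 44.991302490234375)
cross 64 [31.2 31.9 32.3] [-8.5 -1.1  6.3]
[322 199] 242 129
```

View pics/hover.png

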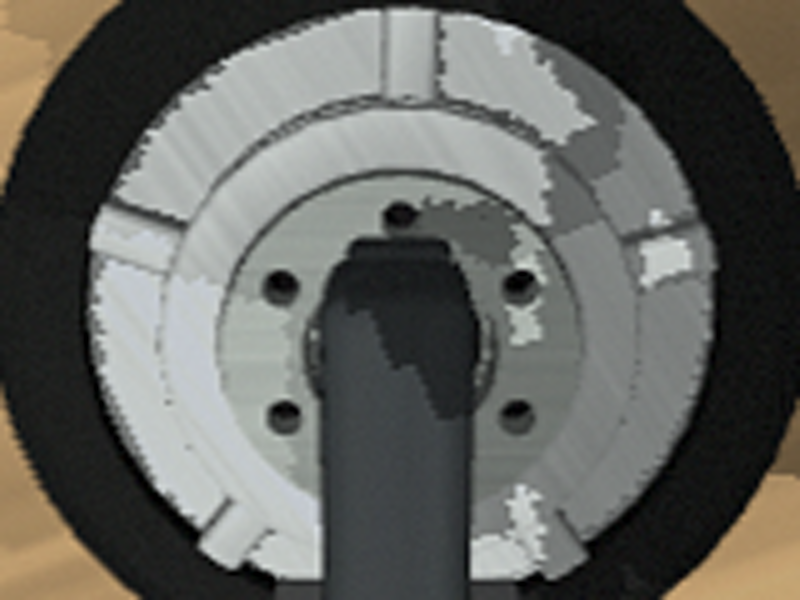

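The crop (scale 5, offset 242,129) shows the bar over the ring, with five holes visible at (401,215), (281,288), (519,287), (285,416) and (517,416). I'll refit the ring in the tool frame from the same camera.

```bash
python3 - <<'E'
from h import *
from scipy.optimize import least_squares
c=load('wrist');g=c['pixels'].astype(float).mean(2);s=np.load('tr.npz');T,R=s['T'],s['R']
H=np.array([(401,215),(281,288),(519,287),(285,416),(517,416)])/5+[242,129]-.4
W=world(c,H[:,0],H[:,1],.1);Q=((W-T)@R)[:,:2]*1000
a0=np.radians(np.round(np.degrees(np.arctan2(*(Q-[0,0]).T[::-1]))/60)*60)
f=lambda p:(p[:2]+25*np.c_[np.cos(a0+p[2]),np.sin(a0+p[2])]-Q).ravel()
r=least_squares(f,[0,0,0]);print('ring in tool',r.x[:2],np.degrees(r.x[2]),'res',r.fun.round(2))
print('world',T+R@np.r_[r.x[:2]/1000,0])
# spanner axis in tool from bar-top edges, tool x samples
v,u=np.mgrid[0:400,0:640];P=world(c,u.ravel(),v.ravel());B=((P-T)@R)*1000
m=(abs(B[:,2]+27)<4)&(abs(B[:,1])<12)&(B[:,0]>15)&(B[:,0]<52);b=B[m]
print('bar',len(b),b[:,0].max(),np.percentile(b[:,0],99),[ (x,b[abs(b[:,0]-x)<3][:,1].min().round(1),b[abs(b[:,0]-x)<3][:,1].max().round(1)) for x in(20,26,32,38,44)],np.median(b[:,2]))
E
```

```text
ring in tool [ 1.25391379 -0.46563572] -0.09704322926426466 res [-0.57 -0.11  0.29 -0.12  0.22  0.31 -0.03 -0.14  0.08  0.05]
world [0.45302082 0.19307287 0.20370076]
bar 2149 49.54131310586631 48.70277863259454 [(20, np.float64(-8.2), np.float64(5.5)), (26, np.float64(-8.1), np.float64(5.4)), (32, np.float64(-8.0), np.float64(5.3)), (38, np.float64(-8.3), np.float64(5.6)), (44, np.float64(-8.2), np.float64(5.5))] -25.679990499429575
```

```bash
python3 -m handwheel '[{"x":2,"y":0.8,"z":0,"wx":0,"wy":0,"wz":0,"fingers":-1},{"x":0,"y":0,"z":10,"wx":0,"wy":0,"wz":0,"fingers":-1},{"x":0,"y":0,"z":8,"wx":0,"wy":0,"wz":0,"fingers":-1},{"x":0,"y":0,"z":4,"wx":0,"wy":0,"wz":0,"fingers":-1},{"x":0,"y":0,"z":2,"wx":0,"wy":0,"wz":0,"fingers":-1},{"x":0,"y":0,"z":0,"wx":0,"wy":0,"wz":0,"fingers":-1}]'; for i in 1; do python3 -m handwheel '[{"x":0,"y":0,"z":1,"wx":0,"wy":0,"wz":0,"fingers":-1},{"x":0,"y":0,"z":1,"wx":0,"wy":0,"wz":0,"fingers":-1},{"x":0,"y":0,"z":1,"wx":0,"wy":0,"wz":0,"fingers":-1},{"x":0,"y":0,"z":0,"wx":0,"wy":0,"wz":0,"fingers":-1}]';done
```

```text
t: 9.22
tool_pos: [0.4524, 0.1947, 0.1792]
tcp_rot: [[-0.932, 0.362, -0.0], [0.362, 0.932, -0.0], [0.0, -0.0, -1.0]]
ft_force: [0.1, -0.5, -3.3]
grip_width: 0.149
grasp_force: 68.9
t: 9.72
tool_pos: [0.4524, 0.1947, 0.1762]
tcp_rot: [[-0.932, 0.362, -0.0], [0.362, 0.932, 0.0], [0.0, -0.0, -1.0]]
ft_force: [1.1, -0.5, -3.4]
grip_width: 0.149
grasp_force: 68.9
```

```bash
python3 -m handwheel '[{"x":0,"y":0,"z":1,"wx":0,"wy":0,"wz":0,"fingers":-1},{"x":0,"y":0,"z":1,"wx":0,"wy":0,"wz":0,"fingers":-1},{"x":0,"y":0,"z":0,"wx":0,"wy":0,"wz":0,"fingers":-1}]'; python3 -m handwheel '[{"x":0,"y":0,"z":1,"wx":0,"wy":0,"wz":0,"fingers":-1},{"x":0,"y":0,"z":0,"wx":0,"wy":0,"wz":0,"fingers":-1}]'
```

```text
t: 10.1
tool_pos: [0.4523, 0.1947, 0.1742]
tcp_rot: [[-0.932, 0.362, -0.0], [0.362, 0.932, -0.0], [0.0, -0.0, -1.0]]
ft_force: [-0.4, -0.3, -4.0]
grip_width: 0.151
grasp_force: 68.9
t: 10.35
tool_pos: [0.4524, 0.1947, 0.1732]
tcp_rot: [[-0.932, 0.362, -0.0], [0.362, 0.932, -0.0], [0.0, -0.0, -1.0]]
ft_force: [-0.5, 0.8, -3.3]
grip_width: 0.151
grasp_force: 68.9
```

```bash
python3 -m handwheel '[{"x":0,"y":0,"z":1,"wx":0,"wy":0,"wz":0,"fingers":-1},{"x":0,"y":0,"z":0,"wx":0,"wy":0,"wz":0,"fingers":-1}]'|grep -E "pos|force"; python3 -m handwheel '[{"x":0,"y":0,"z":1,"wx":0,"wy":0,"wz":0,"fingers":-1},{"x":0,"y":0,"z":0,"wx":0,"wy":0,"wz":0,"fingers":-1}]'|grep -E "pos|force"
```

```text
tool_pos: [0.4523, 0.1947, 0.1722]
ft_force: [-0.1, -0.3, -3.3]
grasp_force: 68.9
tool_pos: [0.4524, 0.1947, 0.1712]
ft_force: [0.1, 0.1, -3.4]
grasp_force: 68.9
```

```bash
python3 -m handwheel '[{"x":0,"y":0,"z":1,"wx":0,"wy":0,"wz":0,"fingers":-1},{"x":0,"y":0,"z":0,"wx":0,"wy":0,"wz":0,"fingers":-1}]'|grep -E "pos|force"; python3 -m handwheel '[{"x":0,"y":0,"z":1,"wx":0,"wy":0,"wz":0,"fingers":-1},{"x":0,"y":0,"z":0,"wx":0,"wy":0,"wz":0,"fingers":-1}]'|grep -E "pos|force"
```

```text
tool_pos: [0.4524, 0.1947, 0.1702]
ft_force: [0.3, 0.3, -3.2]
grasp_force: 68.9
tool_pos: [0.4524, 0.1947, 0.1692]
ft_force: [-0.1, -0.0, -3.6]
grasp_force: 68.9
```

```bash
python3 -m handwheel '[{"x":0,"y":0,"z":1,"wx":0,"wy":0,"wz":0,"fingers":-1},{"x":0,"y":0,"z":0,"wx":0,"wy":0,"wz":0,"fingers":-1}]'|grep -E "pos|force"
```

```text
tool_pos: [0.4524, 0.1947, 0.1682]
ft_force: [0.2, 0.6, -3.7]
grasp_force: 68.9
```

```bash
python3 -m handwheel '[{"x":0,"y":0,"z":1,"wx":0,"wy":0,"wz":0,"fingers":-1},{"x":0,"y":0,"z":0,"wx":0,"wy":0,"wz":0,"fingers":-1}]'|grep -E "pos|force"; python3 -m handwheel '[{"x":0,"y":0,"z":0.7,"wx":0,"wy":0,"wz":0,"fingers":-1},{"x":0,"y":0,"z":0,"wx":0,"wy":0,"wz":0,"fingers":-1}]'|grep -E "pos|force"
```

```text
tool_pos: [0.4526, 0.1947, 0.1675]
ft_force: [-1.2, -0.6, -2.8]
grasp_force: 69.1
tool_pos: [0.4527, 0.1948, 0.1674]
ft_force: [-2.3, -1.1, 4.7]
grasp_force: 70.0
```

```bash
python3 -m handwheel '[{"x":0,"y":0,"z":0.5,"wx":0,"wy":0,"wz":0,"fingers":-1},{"x":0,"y":0,"z":0,"wx":0,"wy":0,"wz":0,"fingers":-1}]'|grep -E "pos|force"
```

```text
tool_pos: [0.4527, 0.1948, 0.1674]
ft_force: [-2.7, -0.6, 6.9]
grasp_force: 70.6
```

Contact came at TCP z 0.1674, which is 75.4 mm above the seated tip height. In the nest the same offset was 75.5 mm, so the crosshead sits on the face and the pins are fully in. Now I'll turn clockwise, watching the moment.

```bash
cat > st.py <<'E'
from h import *
o=telemetry.get_obs();R=np.array(o['tcp_rot']);f=np.array(o['ft_force'])
print('t',round(o['t'],2),'pos',(o['tool_pos']*1000).round(1),'yaw x',np.degrees(np.arctan2(R[1,0],R[0,0])).round(2),'F',f.round(1),'Ftool',(R.T@f).round(1),'M',np.array(o['torque']).round(3),'j6',o['joint_positions'][5].round(1))
E
python3 st.py; python3 -m handwheel '[{"x":0,"y":0.03,"z":0,"wx":0,"wy":0,"wz":2,"fingers":-1},{"x":0,"y":0.03,"z":0,"wx":0,"wy":0,"wz":2,"fingers":-1},{"x":0,"y":0,"z":0,"wx":0,"wy":0,"wz":0,"fingers":-1}]'>/dev/null; python3 st.py;python3 -m handwheel '[{"x":0,"y":0.06,"z":0,"wx":0,"wy":0,"wz":3,"fingers":-1},{"x":0,"y":0.06,"z":0,"wx":0,"wy":0,"wz":3,"fingers":-1}]'>/dev/null; python3 st.py
```

```text
t 12.35 pos [452.7 194.8 167.4] yaw x 158.8 F [-2.7 -0.6  6.9] Ftool [ 2.3 -1.5 -6.9] M [-0.282  0.833  0.037] j6 37.0
t 12.72 pos [452.9 194.9 167.4] yaw x 154.81 F [-2.8 -1.2  7.3] Ftool [ 2.  -2.3 -7.3] M [-0.299  0.78   0.078] j6 41.0
t 12.97 pos [453.  195.  167.4] yaw x 148.75 F [-3.6 -1.2  6.6] Ftool [ 2.4 -2.9 -6.6] M [-0.373  0.776  0.188] j6 47.0
```

```bash
python3 -m handwheel '[{"x":0,"y":0.05,"z":0,"wx":0,"wy":0,"wz":3,"fingers":-1},{"x":0,"y":0.05,"z":0,"wx":0,"wy":0,"wz":3,"fingers":-1},{"x":0,"y":0.05,"z":0,"wx":0,"wy":0,"wz":3,"fingers":-1}]'>/dev/null; python3 st.py;python3 -m handwheel '[{"x":0,"y":0.05,"z":0,"wx":0,"wy":0,"wz":3,"fingers":-1},{"x":0,"y":0.05,"z":0,"wx":0,"wy":0,"wz":3,"fingers":-1}]'>/dev/null; python3 st.py
```

```text
t 13.35 pos [453.2 195.  167.4] yaw x 139.75 F [-2.6 -0.6  6.8] Ftool [ 1.6 -2.2 -6.8] M [-0.407  0.731  0.181] j6 56.0
t 13.6 pos [453.3 195.  167.4] yaw x 133.74 F [-3.1 -1.2  6.7] Ftool [ 1.3 -3.1 -6.7] M [-0.363  0.768  0.221] j6 62.0
```

```bash
python3 -m handwheel '[{"x":0,"y":0.03,"z":0,"wx":0,"wy":0,"wz":2,"fingers":-1},{"x":0,"y":0.03,"z":0,"wx":0,"wy":0,"wz":2,"fingers":-1}]'>/dev/null; python3 st.py;python3 -m handwheel '[{"x":0,"y":0.03,"z":0,"wx":0,"wy":0,"wz":2,"fingers":-1},{"x":0,"y":0.03,"z":0,"wx":0,"wy":0,"wz":1,"fingers":-1}]'>/dev/null; python3 st.py
```

```text
t 13.85 pos [453.4 195.1 167.4] yaw x 129.77 F [-2.5 -1.3  6.7] Ftool [ 0.6 -2.7 -6.7] M [-0.437  0.704  0.204] j6 66.0
t 14.1 pos [453.  194.9 167.4] yaw x 126.83 F [-3.3 -2.3  8.2] Ftool [ 0.1 -4.  -8.2] M [-0.605  0.987  0.412] j6 69.0
```

```bash
python3 -m handwheel '[{"x":0,"y":0.03,"z":0,"wx":0,"wy":0,"wz":2,"fingers":-1},{"x":0,"y":0.03,"z":0,"wx":0,"wy":0,"wz":1,"fingers":-1}]'>/dev/null; python3 st.py
```

```text
t 14.35 pos [452.9 194.9 167.4] yaw x 123.98 F [-3.3 -2.3  9.2] Ftool [-0.  -4.1 -9.2] M [-0.606  1.029  1.18 ] j6 71.8
```

That last step went past firm: 1.18 N m, when about 0.4 was the aim. I should have read the 0.41 before making it. The ring is at its stop, so I'll relieve the torque now.

```bash
python3 -m handwheel '[{"x":0,"y":0,"z":0,"wx":0,"wy":0,"wz":-2.5,"fingers":-1},{"x":0,"y":0,"z":0,"wx":0,"wy":0,"wz":0,"fingers":-1}]'>/dev/null; python3 st.py;python3 -m handwheel '[{"x":0,"y":0,"z":0,"wx":0,"wy":0,"wz":-2,"fingers":-1},{"x":0,"y":0,"z":0,"wx":0,"wy":0,"wz":0,"fingers":-1}]'>/dev/null; python3 st.py
```

```text
t 14.6 pos [452.8 194.8 167.4] yaw x 126.36 F [-3.2 -2.9  8.3] Ftool [-0.5 -4.3 -8.3] M [-0.62   1.051  0.307] j6 69.4
t 14.85 pos [453.  194.9 167.4] yaw x 128.3 F [-3.3 -2.2  7.5] Ftool [ 0.3 -3.9 -7.5] M [-0.491  0.93  -0.07 ] j6 67.5
```

```bash
python3 -m handwheel '[{"x":0,"y":0,"z":-2,"wx":0,"wy":0,"wz":0,"fingers":-1},{"x":0,"y":0,"z":-3,"wx":0,"wy":0,"wz":0,"fingers":-1},{"x":0,"y":0,"z":-5,"wx":0,"wy":0,"wz":0,"fingers":-1},{"x":0,"y":0,"z":-20,"wx":0,"wy":0,"wz":0,"fingers":-1},{"x":0,"y":0,"z":-30,"wx":0,"wy":0,"wz":0,"fingers":-1},{"x":0,"y":0,"z":-10,"wx":0,"wy":0,"wz":0,"fingers":-1},{"x":0,"y":0,"z":0,"wx":0,"wy":0,"wz":0,"fingers":-1},{"x":0,"y":0,"z":0,"wx":0,"wy":0,"wz":0,"fingers":-1}]'; python3 - <<'E'
from h import *
c=cap('wrist');T=[]
for i in range(6):
    imaging.capture('side');o=telemetry.get_obs();T.append(o['tool_pos'])
T=np.mean(T,0);R=np.array(o['tcp_rot']);print(T)
v,u=np.mgrid[0:400,0:640];P=world(c,u.ravel(),v.ravel());B=((P-T)@R)*1000
m=(abs(B[:,2]+27)<4)&(abs(B[:,1])<12)&(B[:,0]>15)&(B[:,0]<52);b=B[m]
print('bar',np.percentile(b[:,0],99),[((b[abs(b[:,0]-x)<3][:,1].min()+b[abs(b[:,0]-x)<3][:,1].max())/2).round(2) for x in(20,26,32,38,44)],np.median(b[:,2]))
m=(abs(B[:,0])<45)&(abs(B[:,1])<20)&(B[:,2]>45)&(B[:,2]<70);q=B[m];print('cross',len(q),np.percentile(q[:,0],[2,50,98]).round(1),np.percentile(q[:,1],[1,50,99]).round(1))
# ring holes now
p=pix(c,[[.4535,.193,.1]])[0].round().astype(int);y0=min(max(0,p[1]-70),280)
cv2.imwrite('pics/after.png',cv2.resize(np.ascontiguousarray(c['pixels'][y0:y0+120,p[0]-80:p[0]+80,::-1]),(800,600),interpolation=cv2.INTER_CUBIC));print(p[0]-80,y0)
E
```

```text
t: 15.85
tool_pos: [0.4519, 0.1949, 0.2348]
tcp_rot: [[-0.62, 0.785, -0.002], [0.785, 0.62, -0.001], [0.001, -0.002, -1.0]]
ft_force: [-0.0, 0.8, -3.7]
grip_width: 0.147
grasp_force: 69.0
[0.45222762 0.19498893 0.23518334]
bar 48.55097454968394 [np.float64(-0.66), np.float64(-0.66), np.float64(-0.66), np.float64(-0.64), np.float64(-0.64)] -25.826580054366254
cross 64 [31.2 31.8 32.2] [-7.8 -0.5  6.9]
241 123
```

View pics/after.png

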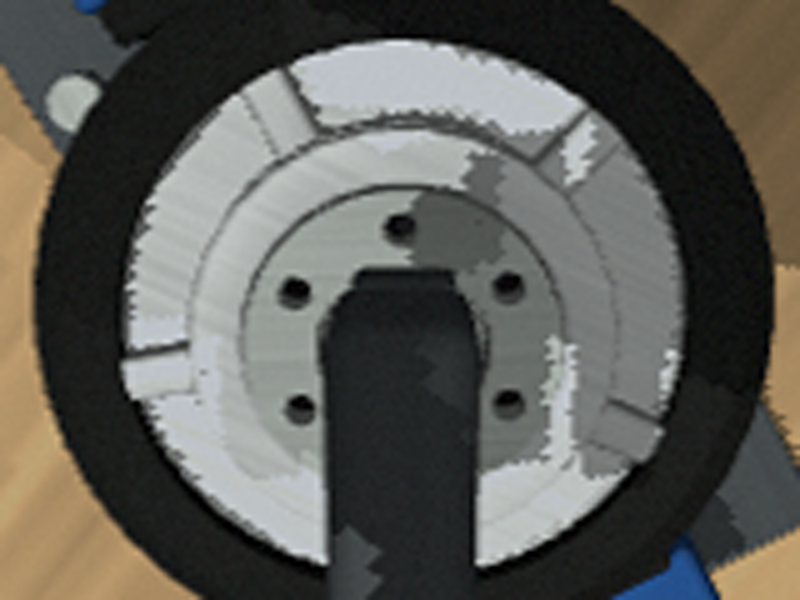

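The picture shows the five visible holes still lined up with the turned bar ((400,228), (295,292), (508,287), (302,408), (509,402)), so the ring turned with the spanner. The grip is unchanged. Now back to the block.

```bash
python3 -m handwheel '[{"x":0,"y":0,"z":0,"wx":0,"wy":0,"wz":-9.7,"fingers":-1},{"x":0,"y":0,"z":0,"wx":0,"wy":0,"wz":-9.8,"fingers":-1},{"x":0,"y":0,"z":0,"wx":0,"wy":0,"wz":-9.7,"fingers":-1}]'>/dev/null; python3 -m handwheel '[{"x":-15,"y":-23.5,"z":0,"wx":0,"wy":0,"wz":0,"fingers":-1},{"x":-20,"y":-31,"z":0,"wx":0,"wy":0,"wz":0,"fingers":-1},{"x":-20,"y":-31,"z":0,"wx":0,"wy":0,"wz":0,"fingers":-1},{"x":-20,"y":-31,"z":0,"wx":0,"wy":0,"wz":0,"fingers":-1},{"x":-20,"y":-31,"z":0,"wx":0,"wy":0,"wz":0,"fingers":-1},{"x":-20,"y":-31,"z":0,"wx":0,"wy":0,"wz":0,"fingers":-1},{"x":-20,"y":-31,"z":0,"wx":0,"wy":0,"wz":0,"fingers":-1},{"x":-20,"y":-31,"z":0,"wx":0,"wy":0,"wz":0,"fingers":-1},{"x":-20,"y":-31,"z":0,"wx":0,"wy":0,"wz":0,"fingers":-1},{"x":-17.5,"y":-27.7,"z":0,"wx":0,"wy":0,"wz":0,"fingers":-1}]' >/dev/null;  python3 -m handwheel '[{"x":0,"y":0,"z":20,"wx":0,"wy":0,"wz":0,"fingers":-1},{"x":0,"y":0,"z":15,"wx":0,"wy":0,"wz":0,"fingers":-1},{"x":0,"y":0,"z":0,"wx":0,"wy":0,"wz":0,"fingers":-1},{"x":0,"y":0,"z":0,"wx":0,"wy":0,"wz":0,"fingers":-1}]'; python3 - <<'E'
from h import *
c=cap('wrist');T=[]
for i in range(6):
    imaging.capture('side');o=telemetry.get_obs();T.append(o['tool_pos'])
T=np.mean(T,0);R=np.array(o['tcp_rot']);print(T,np.degrees(np.arctan2(R[1,0],R[0,0])))
v,u=np.mgrid[0:400,0:640];P=world(c,u.ravel(),v.ravel());B=((P-T)@R)*1000;px=c['pixels'].reshape(-1,3).astype(int)
m=(abs(B[:,2]+27)<4)&(abs(B[:,1])<12)&(B[:,0]>15)&(B[:,0]<52);b=B[m]
print('bar',np.percentile(b[:,0],99),b[:,1].min(),b[:,1].max())
m=(abs(P[:,2]-.038)<.006)&(abs(B[:,0])<90)&(abs(B[:,1])<60)&(px[:,0]>px[:,2]+15);q=B[m]
print('block',len(q),cv2.minAreaRect(q[:,:2].astype(np.float32)),[(x,q[abs(q[:,0]-x)<4][:,1].min().round(1),q[abs(q[:,0]-x)<4][:,1].max().round(1)) for x in(20,30,40,50)],np.percentile(q[:,0],[0,.5,99.5,100]))
E
```

```text
t: 18.32
tool_pos: [0.5163, -0.1546, 0.2015]
tcp_rot: [[-0.924, 0.382, 0.0], [0.382, 0.924, -0.0], [-0.0, 0.0, -1.0]]
ft_force: [-0.5, -0.0, -3.0]
grip_width: 0.15
grasp_force: 69.0
[ 0.51662122 -0.15487723  0.2018547 ] 157.51383161039925
bar 49.14241874233732 -7.590620168437978 6.348612546207266
block 3675 ((0.13390731811523438, -0.4099617004394531), (64.20327758789062, 120.31488037109375), 89.96016693115234) [(20, np.float64(-32.2), np.float64(31.5)), (30, np.float64(-31.9), np.float64(31.2)), (40, np.float64(-32.5), np.float64(31.0)), (50, np.float64(-32.2), np.float64(31.6))] [-60.04491097 -59.05378725  60.21113669  60.30621348]
```

The block centre is at (0.1,-0.4) mm in the tool and the spanner at (-0.9,-0.6), both from the same camera. I'll shift +1 in x and +0.2 in y, then lower.

```bash
python3 -m handwheel '[{"x":1,"y":0.2,"z":20,"wx":0,"wy":0,"wz":0,"fingers":-1},{"x":0,"y":0,"z":30,"wx":0,"wy":0,"wz":0,"fingers":-1},{"x":0,"y":0,"z":20,"wx":0,"wy":0,"wz":0,"fingers":-1},{"x":0,"y":0,"z":10,"wx":0,"wy":0,"wz":0,"fingers":-1},{"x":0,"y":0,"z":6,"wx":0,"wy":0,"wz":0,"fingers":-1},{"x":0,"y":0,"z":0,"wx":0,"wy":0,"wz":0,"fingers":-1}]'>/dev/null; python3 st.py; python3 -m handwheel '[{"x":0,"y":0,"z":4,"wx":0,"wy":0,"wz":0,"fingers":-1},{"x":0,"y":0,"z":3,"wx":0,"wy":0,"wz":0,"fingers":-1},{"x":0,"y":0,"z":0,"wx":0,"wy":0,"wz":0,"fingers":-1}]'>/dev/null; python3 st.py
```

```text
t 19.43 pos [ 515.6 -154.5  115.4] yaw x 157.5 F [-0.1 -0.5 -3.9] Ftool [-0.1 -0.5  3.9] M [-0.009  0.07   0.004] j6 -1.1
t 19.8 pos [ 515.1 -154.3  108. ] yaw x 157.5 F [-0.6 -0.  -3.3] Ftool [ 0.5 -0.2  3.3] M [-0.014 -0.016  0.017] j6 -1.1
```

```bash
python3 -m handwheel '[{"x":0,"y":0,"z":3,"wx":0,"wy":0,"wz":0,"fingers":-1},{"x":0,"y":0,"z":3,"wx":0,"wy":0,"wz":0,"fingers":-1},{"x":0,"y":0,"z":0,"wx":0,"wy":0,"wz":0,"fingers":-1}]'>/dev/null; python3 st.py; python3 -m handwheel '[{"x":0,"y":0,"z":2,"wx":0,"wy":0,"wz":0,"fingers":-1},{"x":0,"y":0,"z":0,"wx":0,"wy":0,"wz":0,"fingers":-1}]'>/dev/null; python3 st.py
```

```text
t 20.18 pos [ 514.9 -154.2  101.7] yaw x 157.5 F [-1.  -0.9 -3.7] Ftool [ 0.6 -1.2  3.7] M [-0.062 -0.044 -0.007] j6 -1.1
t 20.43 pos [ 515.2 -154.3   99.9] yaw x 157.5 F [-0.4  0.4 -5. ] Ftool [0.6 0.2 5. ] M [-0.058  0.011  0.029] j6 -1.1
```

Free so far, and already in the slot. Continuing down.

```bash
python3 -m handwheel '[{"x":0,"y":0,"z":3,"wx":0,"wy":0,"wz":0,"fingers":-1},{"x":0,"y":0,"z":3,"wx":0,"wy":0,"wz":0,"fingers":-1},{"x":0,"y":0,"z":0,"wx":0,"wy":0,"wz":0,"fingers":-1}]'>/dev/null; python3 st.py; python3 -m handwheel '[{"x":0,"y":0,"z":3,"wx":0,"wy":0,"wz":0,"fingers":-1},{"x":0,"y":0,"z":0,"wx":0,"wy":0,"wz":0,"fingers":-1}]'>/dev/null; python3 st.py
```

```text
t 20.8 pos [ 514.9 -154.2   93.7] yaw x 157.5 F [ 0.8  0.2 -4.5] Ftool [-0.7  0.5  4.5] M [-0.    -0.024  0.002] j6 -1.1
t 21.05 pos [ 515.1 -154.3   90.8] yaw x 157.5 F [-0.2  0.3 -4.2] Ftool [0.3 0.1 4.2] M [-0.001  0.036  0.053] j6 -1.1
```

```bash
python3 -m handwheel '[{"x":0,"y":0,"z":1.5,"wx":0,"wy":0,"wz":0,"fingers":-1},{"x":0,"y":0,"z":0,"wx":0,"wy":0,"wz":0,"fingers":-1}]'>/dev/null; python3 st.py; python3 -m handwheel '[{"x":0,"y":0,"z":1,"wx":0,"wy":0,"wz":0,"fingers":-1},{"x":0,"y":0,"z":0,"wx":0,"wy":0,"wz":0,"fingers":-1}]'>/dev/null; python3 st.py
```

```text
t 21.3 pos [ 515.2 -154.3   89.5] yaw x 157.5 F [ 0.3  0.9 -3.6] Ftool [0.1 1.  3.6] M [ 0.06  -0.017  0.009] j6 -1.1
t 21.55 pos [ 515.4 -154.4   88.6] yaw x 157.5 F [-0.3  0.2 -4.7] Ftool [0.4 0.1 4.7] M [-0.011  0.036 -0.066] j6 -1.1
```

```bash
python3 -m handwheel '[{"x":0,"y":0,"z":0.5,"wx":0,"wy":0,"wz":0,"fingers":-1},{"x":0,"y":0,"z":0,"wx":0,"wy":0,"wz":0,"fingers":-1}]'>/dev/null; python3 st.py; python3 -m handwheel '[{"x":0,"y":0,"z":0.5,"wx":0,"wy":0,"wz":0,"fingers":-1},{"x":0,"y":0,"z":0,"wx":0,"wy":0,"wz":0,"fingers":-1}]'>/dev/null; python3 st.py
```

```text
t 21.8 pos [ 515.4 -154.4   88.5] yaw x 157.5 F [-0.4  1.3  0.1] Ftool [ 0.8  1.  -0.1] M [ 0.09   0.277 -0.044] j6 -1.1
t 22.05 pos [ 515.6 -154.5   88.5] yaw x 157.5 F [-2.4  2.1  6.3] Ftool [ 3.   1.1 -6.3] M [ 0.253  0.634 -0.034] j6 -1.1
```

It rests on the ledge at the original height of 88.5 mm. I'll open and rise straight up.

```bash
python3 -m handwheel '[{"x":0,"y":0,"z":-0.7,"wx":0,"wy":0,"wz":0,"fingers":-1},{"x":0,"y":0,"z":0,"wx":0,"wy":0,"wz":0,"fingers":-0.5},{"x":0,"y":0,"z":0,"wx":0,"wy":0,"wz":0,"fingers":0.3},{"x":0,"y":0,"z":0,"wx":0,"wy":0,"wz":0,"fingers":1},{"x":0,"y":0,"z":0,"wx":0,"wy":0,"wz":0,"fingers":1},{"x":0,"y":0,"z":0,"wx":0,"wy":0,"wz":0,"fingers":1},{"x":0,"y":0,"z":0,"wx":0,"wy":0,"wz":0,"fingers":1},{"x":0,"y":0,"z":0,"wx":0,"wy":0,"wz":0,"fingers":1}]'>/dev/null; python3 -m handwheel '[{"x":0,"y":0,"z":-10,"wx":0,"wy":0,"wz":0,"fingers":1},{"x":0,"y":0,"z":-30,"wx":0,"wy":0,"wz":0,"fingers":1},{"x":0,"y":0,"z":-50,"wx":0,"wy":0,"wz":0,"fingers":1},{"x":0,"y":0,"z":-50,"wx":0,"wy":0,"wz":0,"fingers":1},{"x":0,"y":0,"z":-50,"wx":0,"wy":0,"wz":0,"fingers":1},{"x":0,"y":0,"z":-20,"wx":0,"wy":0,"wz":0,"fingers":1},{"x":0,"y":0,"z":0,"wx":0,"wy":0,"wz":0,"fingers":1},{"x":0,"y":0,"z":0,"wx":0,"wy":0,"wz":0,"fingers":1}]';python3 - <<'E'
from h import *
c=cap('wrist')
v,u=np.mgrid[0:400,0:640];P=world(c,u.ravel(),v.ravel());px=c['pixels'].reshape(-1,3).astype(int)
r=np.hypot(P[:,0]-.515,P[:,1]+.155)
for nm,m in(('bar',(r<.07)&(abs(P[:,2]-.115)<.006)),('block',(r<.08)&(abs(P[:,2]-.038)<.005)&(px[:,0]>px[:,2]+15))):
    q=P[m];print(nm,len(q),np.median(q,0).round(4),cv2.minAreaRect(q[:,:2].astype(np.float32)*1000))
p=pix(c,[[.515,-.155,.115]])[0].round().astype(int)
cv2.imwrite('pics/end.png',cv2.resize(np.ascontiguousarray(c['pixels'][max(0,p[1]-75):p[1]+75,p[0]-100:p[0]+100,::-1]),(600,450)))
E
```

```text
t: 24.05
tool_pos: [0.5147, -0.1541, 0.2973]
tcp_rot: [[-0.924, 0.383, -0.002], [0.383, 0.924, 0.001], [0.002, 0.0, -1.0]]
ft_force: [0.0, -1.0, -0.9]
grip_width: 0.999
grasp_force: 0.0
bar 929 [ 0.5111 -0.1536  0.1147] ((515.6521606445312, -155.28831481933594), (13.767343521118164, 98.0978012084961), 67.10421752929688)
block 2554 [ 0.509  -0.1527  0.038 ] ((516.3490600585938, -155.42654418945312), (64.05258178710938, 120.19123077392578), 67.50396728515625)
```

View pics/end.png

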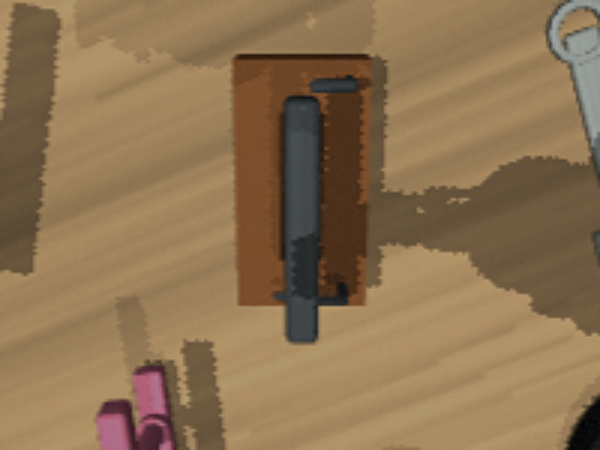

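The spanner stands in its slot as before: the bar runs from (302,98) to (302,342) in the crop, its top is at 115 mm, and it is less than 1 mm off the block centre. Handing in.

```bash
python3 -c "
from plant import job_done
print(job_done())"
```

```text
the job is handed in; nothing more can be done
None
```

The job is handed in and no verdict came back: I seated both pins fully, turned the ring clockwise about 30° to its stop, and stood the spanner back in its slot. One step overshot at the stop to 1.18 N m, above the 1 N m you call forcing; I backed off at once. By my estimate that put about 55 N on the ring, under the 60 N limit.

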